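Turn the hold-down arm so the soft blue tip is on the polished blank

TASK

On one of the two engraving jigs the hold-down arm is on backwards: its dark steel tip lies on the polished brass blank and its blue tip is at the pivot pin. Lift that arm off its pin, turn it end for end and fit its other eye over the same pin, so that it lies flat along the jig with the blue tip resting on the middle of the brass blank. Set it down gently, letting go only once it is down; leave the other jig's arm, which is already right, as it is.

Things in the scene. Friction and masses are not known exactly. Their poses are not given: they have to be found in the camera images.
- strap: The arm that is on backwards, about 0.4 kg, lying loose on its jig: strap 256 x 44 x 10 mm, blue tip at +x, dark steel tip at -x (28 mm each). Origin: centre of the underside; x towards the blue tip, z up. Rectangular through eyes (34 mm along, 26 across) centred 75 mm to either side. On its middle stands a black round knob to lift it by, 30 mm across, top 54 mm above the underside.
- strap_plain_eye (a point): Centre of the eye at the dark steel end of that arm, at the level of its underside.
- strap_blue_tip (a point): Point on the underside of that arm's blue tip, 115 mm from the arm's origin.
- jig: That arm's jig, fixed: green base 300 x 90 x 12 mm. Origin on the bench; x runs from the pin to the brass blank, z up. Round boss (54 mm) with the pin at x = -75 mm; wood block with the brass blank (64 x 72 mm) centred at x = +115 mm. Boss and blank tops are both 40 mm above the bench, so a fitted arm lies level, its middle over the origin.
- jig_pin (a point): Foot of that jig's upright steel pin, on the top of the boss, 40 mm above the bench. Pin 12 mm in diameter, 30 mm high, its upper 12 mm tapering to 4 mm; about 20 mm of it stands above a fitted arm.
- jig_work (a point): Centre of the top face of the brass blank on that jig, 40 mm above the bench.
- done_strap: The arm on the other jig, of the same make and frame, but already on correctly (blue tip on the blank): to be left alone. Its jig is like the first.

How it is judged:
By the outcome, as a careful person would: the job done as asked, in the order asked, and still so for the second after the job is handed in, with the robot touching nothing.
It also fails if it takes over 42 s, if anything falls off the work surface, if the arm or the gripper's body presses on something with over 40 N, if the wrist force passes 120 N, or if a joint passes its speed limit or range.

ROBOT

A 6-joint arm with a two-finger parallel gripper is mounted at the origin on the work surface. World frame = base frame: x ahead of the robot, y to its left, z up, the work surface at z = 0. Lengths are in m, angles in rad, forces in N, time in s.
With the tool pointing down it reaches from about 0.25 to 0.725 m from the base axis. Payload 9.7 kg.
Tool frame: the origin (TCP) lies between the finger pads; the fingertips stand 19 mm ahead of it and the grasp point (between the pads) is the TCP (bot.tip_reach is the distance from the TCP to the fingertips, in m); z points along the fingers, y is the line along which they close (so a half turn about z gives the same grasp; the last joint's range is limited). The gripper opens to 85 mm and grips with 20 to 120 N. Pads are 22 mm wide; open, the fingers measure 114 mm over their backs; the gripper's body (76 mm by 85 mm) begins 54 mm behind the grasp point. The pads swing forward as they close: fully open they stand 13 mm farther back than shut.
Start: joints at [-1.271, 0.087, 0.176, 1.66, 0, 1.571], TCP at [0.162, -0.525, 0.25] pointing down, gripper open.
Joint ranges: [-3.13, 3.13], [-0.85, 1.81], [-1.15, 1.24], [-2.2, 2.28], [-1.44, 1.52], [-3.14, 3.14]. Speed limits (rad/s): [2.22, 2.22, 2.57, 3.14, 3.14, 3.14].

INTERFACE

Orientations are given as [roll, pitch, yaw] about the fixed x, y, z axes, in that order (R = Rz(yaw) Ry(pitch) Rx(roll)).
In Python, from plant import bot gives the robot as it stands.
- The arm moves only by the tool step_arm, never from a script. Its argument "series" is text: rows parted by semicolons, each of 7 numbers parted by spaces: the shift along the tool's x, y, z normalised to -1 to 1, where 1 is 0.03 m, then the turn, a rotation vector about the tool's x, y, z normalised to -1 to 1, where 1 is 4 degrees, then the opening, from 0 (shut) to 1 (fully open). A call has 1 to 10 rows; each row shifts and turns the commanded pose from where the row before left it, along the tool's axes as they then stand; what a row does not reach is not made up. A row lasts 1/12 s, in which the tool goes at most 41.7 mm and 7.16 degrees, less where a joint would pass 70% of its speed; a pose out of reach is approached as far as the arm can. A call with a number of a shift or a turn outside -1 to 1 is refused whole. A call with a gripper value outside its range is refused whole. The fingers move at their own pace and stop on an object; the grip force is fixed at half the most. Time passes only in rows, so rows that do not move let the fingers close. It gives the time, the measured TCP pose, the force, the opening and the grip force at its end, in the units of the state.
- bot.get_state(): the state, without advancing time (a new reading comes with each control period).
- bot.capture(name): name is "scene" or "top" or "wrist"; returns a dict with "color" (420x560x3 uint8, red, green, blue), "range_z" (420x560 float32, m along the optical axis (not along the pixel's ray), 0 where there is no reading), "fx", "fy", "cx", "cy" (pixels), "rvec" (rotation vector, rad) and "tvec" (3), from world to camera coordinates, as OpenCV has them; the wrist camera has in their place "T_tool_cam" (4x4, takes a point from camera to tool coordinates, whose origin is the TCP and whose axes are the flange's). Camera axes: x right, y down, z forward; pixel columns grow to the right and rows downward; lengths in m; the calibration is good to about 2 mm. The wrist camera is an equidistant fisheye: a pixel r from the principal point sees the ray r / f radians off the axis. A picture is of the moment at which its call begins: read the wrist's pose just before it.
- bot.sign_off(): hands the job in; it is judged then, once.
The state is a dict: "time": time; "qpos": joint angles; "qd": joint speeds; "tau": joint torques, N m; "position": TCP position; "tcp_rot": TCP orientation; "wrist_force": force on the tool from outside, world axes, zero at the start; "ft_torque": the same for the moment, N m; "opening": finger opening in m; "grasp_force": force on a finger pad.
Only numpy, scipy, OpenCV 4.12 (cv2) and the standard library are available. Lean on these libraries where they do the work, as an engineer would, in place of code of your own. Each camera call takes 0.05 s, during which the arm holds its last target. There are 200 camera calls.

## Working session

There is one attempt and no reset: what is moved stays moved. The work goes in short steps, Python scripts to look and compute and a tool call to move; the robot and the scene stay as the last step left them, time stands still between calls to the robot, and variables do not carry over. Pictures are saved under pics/ and viewed, at most 10 in all, crops included, and the job is handed in when it is done.

Besides the shell and the picture viewer there is one more tool, called after "Emit:" as name(argument=value, ...) on one line, values as JSON. step_arm: Moves the arm, as the interface text tells. Scaled input: -1 to 1 covers 0.03 m each way for a shift and 4 degrees each way for a turn. Its arguments: {"type":"object","properties":{"series":{"type":"string"}},"required":["series"]}

```bash
ls; mkdir -p pics; cat > h.py <<'E'
import numpy as np, cv2
from plant import bot
def cap(n,save=None):
    c=bot.capture(n)
    if save: cv2.imwrite('pics/'+save,cv2.cvtColor(c['color'],cv2.COLOR_RGB2BGR))
    return c
def world(c,u,v,z):
    "ray through pixel onto plane z"
    R,_=cv2.Rodrigues(np.array(c['rvec'],float)); t=np.array(c['tvec'],float).ravel()
    d=R.T@np.array([(u-c['cx'])/c['fx'],(v-c['cy'])/c['fy'],1]); o=-R.T@t
    return o+d*(z-o[2])/d[2]
def depthpts(c):
    R,_=cv2.Rodrigues(np.array(c['rvec'],float)); t=np.array(c['tvec'],float).ravel()
    v,u=np.mgrid[:420,:560]; z=c['range_z'].astype(float)
    P=np.stack([(u-c['cx'])/c['fx']*z,(v-c['cy'])/c['fy']*z,z],-1)
    return (P-t)@R
E
python3 - <<'E'
from h import *
import pickle
print(bot.get_state())
a=cap('scene','s.png');b=cap('top','t.png')
pickle.dump((a,b),open('c.pkl','wb'))
for c in(a,b): print(c['fx'],c['cx'],c['cy'],c['rvec'],c['tvec'])
i=np.hstack([cv2.imread('pics/t.png'),cv2.imread('pics/s.png')])
E
```

```text
pics
{'time': 0.0, 'qpos': array([-1.27104076e+00,  8.74428755e-02,  1.75105558e-01,  1.65978381e+00,
       -1.50079200e-06,  1.57083123e+00]), 'qd': array([-4.74391476e-05,  1.41340836e-03,  5.75951253e-04, -7.71251103e-04,
        1.46275921e-03, -1.32258791e-04]), 'tau': array([-2.34811268e-03, -5.20386815e+01,  4.64806116e+01,  1.59524189e-02,
       -2.63065874e-05, -1.10113252e-06]), 'position': array([ 0.16234578, -0.52527586,  0.24957784]), 'tcp_rot': array([-3.14026785e+00,  1.54703458e-06,  2.99720661e-01]), 'wrist_force': array([-0.48343099,  0.37621226,  0.0252827 ]), 'ft_torque': array([ 0.01974458,  0.01475183, -0.01298402]), 'grasp_force': 0.0, 'opening': 0.0854293498081173}
419.74433797276214 281.95536394388677 208.92884399461406 [ 2.50660015  0.67928726 -0.18209668] [-0.47305152 -0.22619002  1.18967856]
421.79530026388335 277.63215497615386 214.04356909111655 [ 2.14058285 -2.10692184  0.21393885] [-0.04708342  0.58193871  0.90343522]
```

View pics/t.png

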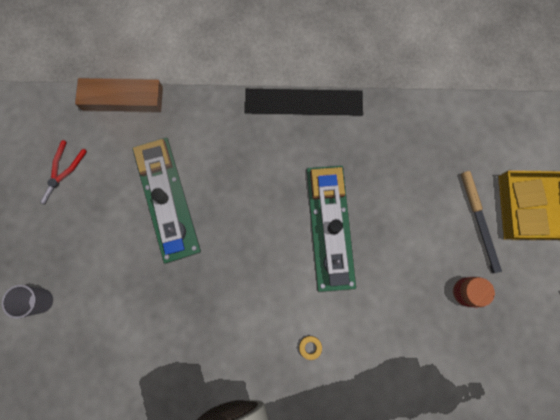

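View pics/s.png

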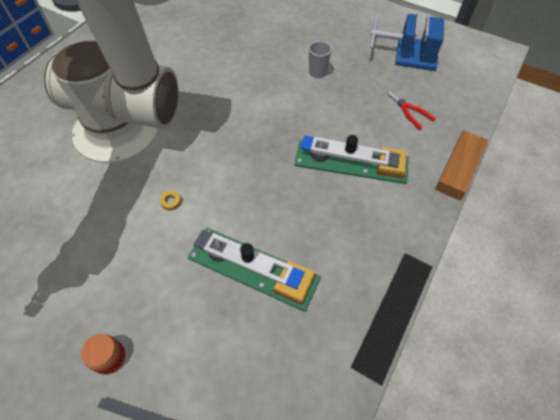

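The top view shows the backwards arm on the left jig: dark tip on the brass at (152,155), knob at (160,196), blue tip at the pin at (172,246). The scene view shows the same jig at (296–410, 135–180), and the right-hand jig in the top view is already correct.

```bash
cat >> h.py <<'E'
def P(c):
    R,_=cv2.Rodrigues(np.array(c['rvec'],float)); K=np.array([[c['fx'],0,c['cx']],[0,c['fy'],c['cy']],[0,0,1]])
    return K@np.c_[R,np.array(c['tvec'],float).ravel()]
def tri(a,b,p,q):
    X=cv2.triangulatePoints(P(a),P(b),np.array(p,float),np.array(q,float)).ravel(); return X[:3]/X[3]
def blob(m,box):
    u0,v0,u1,v1=box; k=np.zeros(m.shape,np.uint8); k[v0:v1,u0:u1]=m[v0:v1,u0:u1]
    n,l,s,c=cv2.connectedComponentsWithStats(k); i=1+np.argmax(s[1:,4]); return c[i],s[i,4],(l==i)
E
python3 - <<'E'
from h import *
import pickle
a,b=pickle.load(open('c.pkl','rb'))
box={'a':(290,130,415,185),'b':(130,135,205,265)}
res={}
for n,c in(('a',a),('b',b)):
    h=cv2.cvtColor(c['color'],cv2.COLOR_RGB2HSV); H,S,V=[h[...,i].astype(int) for i in range(3)]
    X=depthpts(c)
    for k,m in dict(blue=(H>105)&(H<125)&(S>140)&(V>60),knob=(V<40),brass=(H>12)&(H<28)&(S>120),green=(H>60)&(H<95)&(S>80)).items():
        ctr,ar,mm=blob(m,box[n]); res[n,k]=ctr
        print(n,k,ctr.round(1),ar,np.nanmedian(X[mm],0).round(4),np.percentile(X[mm][:,2],[5,95]).round(3))
        if k=='green':
            r=cv2.minAreaRect(np.argwhere(mm)[:,::-1].astype(np.float32)); 
            w=np.array([world(c,*p,0.012) for p in cv2.boxPoints(r)]); print(w.round(4),w.mean(0),[np.linalg.norm(w[i]-w[i-1]).round(3) for i in range(4)])
for k in('blue','knob'): print(k,tri(a,b,res['a',k],res['b',k]))
E
```

```text
a blue [306.5 142.7] 125 [0.5089 0.1945 0.0489] [0.044 0.051]
a knob [351.  144.7] 107 [0.6204 0.2184 0.0832] [0.061 0.095]
a brass [394.4 165.5] 391 [0.7397 0.241  0.038 ] [0.018 0.042]
a green [341.2 165.8] 1111 [0.6113 0.2002 0.0111] [0.007 0.014]
[[0.4996 0.1403 0.012 ]
 [0.477  0.2201 0.012 ]
 [0.7758 0.2655 0.012 ]
 [0.787  0.1878 0.012 ]] [0.6348436  0.20342279 0.012     ] [np.float64(0.291), np.float64(0.083), np.float64(0.302), np.float64(0.078)]
b blue [173.2 246.4] 226 [0.5062 0.196  0.0494] [0.046 0.052]
b knob [158.3 200.7] 3 [0.6017 0.2259 0.0897] [0.087 0.091]
b brass [140.7 167.3] 38 [0.6922 0.2873 0.0397] [0.038 0.042]
b green [175.4 234.4] 718 [0.5303 0.1854 0.0116] [0.009 0.015]
[[0.6469 0.2849 0.012 ]
 [0.6732 0.2004 0.012 ]
 [0.4964 0.1423 0.012 ]
 [0.472  0.2243 0.012 ]] [0.57212362 0.21298342 0.012     ] [np.float64(0.185), np.float64(0.088), np.float64(0.186), np.float64(0.086)]
blue [0.50662494 0.19792311 0.04329937]
knob [0.61221912 0.23742094 0.05658227]
```

Emit:
step_arm(series=".97 -.87 0 0 0 0 1;.97 -.87 0 0 0 0 1;.97 -.87 0 0 0 0 1;.97 -.87 0 0 0 0 1;.97 -.87 0 0 0 0 1;.97 -.87 0 0 0 0 1;.97 -.87 0 0 0 0 1;.97 -.87 0 0 0 0 1;.97 -.87 0 0 0 0 1;.97 -.87 0 0 0 0 1")

```text
time: 0.93
position: [0.3637, -0.1883, 0.2502]
tcp_rot: [3.141, -0.0, 0.3]
wrist_force: [0.5, -1.2, -0.2]
opening: 0.0855
grasp_force: 0.0
```

Emit:
step_arm(series=".55 -.49 0 0 0 -1 1;.59 -.45 0 0 0 -1 1;.62 -.41 0 0 0 -1 1;.64 -.37 0 0 0 -1 1;.67 -.32 0 0 0 -1 1;.69 -.27 0 0 0 -1 1;.7 -.22 0 0 0 -1 1;.72 -.18 0 0 0 -1 1;.73 -.12 0 0 0 -1 1;.74 -.07 0 0 0 -1 1")

```text
time: 1.77
position: [0.4789, 0.0008, 0.25]
tcp_rot: [-3.141, 0.0, 1.001]
wrist_force: [0.9, -0.1, -0.9]
opening: 0.0852
grasp_force: 0.0
```

Emit:
step_arm(series=".74 -.02 0 0 0 -1 1;.74 .03 0 0 0 -1 1;.74 .08 0 0 0 -1 1;.73 .13 0 0 0 -1 1;.72 .18 0 0 0 -1 1;.7 .23 0 0 0 -1 1;.68 .28 0 0 0 -1 .6;.66 .33 0 0 0 -1 .6;.64 .37 0 0 0 -1 .6;.61 .42 0 0 0 -1 .6")

```text
time: 2.6
position: [0.5936, 0.1908, 0.2498]
tcp_rot: [-3.141, 0.0, 1.7]
wrist_force: [0.2, 0.0, -0.3]
opening: 0.0514
grasp_force: 0.0
```

Emit:
step_arm(series=".58 .46 0 0 0 -1 .6;.55 .5 0 0 0 -1 .6;0 0 0 0 0 0 .6;0 0 0 0 0 0 .6")

```text
time: 2.93
position: [0.6164, 0.2286, 0.2489]
tcp_rot: [-3.14, 0.0, 1.836]
wrist_force: [-0.9, -0.2, 0.3]
opening: 0.0514
grasp_force: 0.0
```

```bash
python3 - <<'E'
from h import *
import pickle
s=bot.get_state(); c=cap('wrist','w1.png'); pickle.dump((s,c),open('w1.pkl','wb'))
print(s['qpos'],s['position'],s['tcp_rot'],s['opening']);print(c['T_tool_cam'],c['fx'],c['fy'],c['cx'],c['cy'])
t=cap('top');pickle.dump(t,open('t2.pkl','wb'))
E
```

```text
[ 3.55214713e-01  3.63155920e-01  4.99865088e-01  1.70960695e+00
 -5.97326583e-05  1.66034420e+00] [0.61637268 0.22862611 0.24886934] [-3.13950496e+00  2.47422869e-04  1.83646349e+00] 0.051366143356570027
[[ 1.15550169e-03 -9.52982590e-01 -3.03022851e-01  7.79989169e-02]
 [ 9.99999332e-01  1.09187124e-03  3.79399216e-04 -2.50451933e-04]
 [-3.06989103e-05 -3.03023087e-01  9.52983215e-01 -1.22610083e-01]
 [ 0.00000000e+00  0.00000000e+00  0.00000000e+00  1.00000000e+00]] 325.19226210127806 325.19226210127806 282.767480610255 206.93388574125854
```

View pics/w1.png

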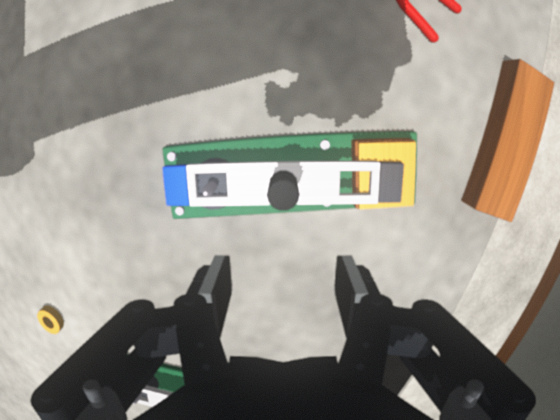

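Wrist view: blue tip at (175,186), the eye with the pin at (210,185), knob top at (284,193), empty eye at (358,181), dark tip at (390,182) on the brass. I'll measure these by casting rays.

```bash
cat >> h.py <<'E'
from scipy.spatial.transform import Rotation as Ro
def wray(s,c,u,v):
    x,y=(np.array([u,v])-[c['cx'],c['cy']])/c['fx']; th=np.hypot(x,y)
    d=np.array([np.sin(th)*x/th,np.sin(th)*y/th,np.cos(th)]); T=np.array(c['T_tool_cam']); R=Ro.from_euler('xyz',s['tcp_rot']).as_matrix()
    return s['position']+R@T[:3,3], R@T[:3,:3]@d
def wpl(s,c,u,v,z):
    o,d=wray(s,c,u,v); return o+d*(z-o[2])/d[2]
def closest(r1,r2):
    (o,d),(p,e)=r1,r2; A=np.c_[d,-e]; k=np.linalg.lstsq(A,p-o,rcond=None)[0]; return (o+d*k[0]+p+e*k[1])/2
def hsv(c):
    h=cv2.cvtColor(c['color'],cv2.COLOR_RGB2HSV); return [h[...,i].astype(int) for i in range(3)]
E
python3 - <<'E'
from h import *
import pickle
s,c=pickle.load(open('w1.pkl','rb')); H,S,V=hsv(c)
bx=(155,120,430,225); z={'blue':.05,'white':.05,'brass':.04,'knob':.094,'green':.012,'dark':.05}
M=dict(blue=(H>105)&(H<125)&(S>140),white=(V>200)&(S<40),brass=(H>12)&(H<28)&(S>120),knob=(V<45),green=(H>60)&(H<95)&(S>80))
M['dark']=(S<60)&(V>45)&(V<100)
for k,m in M.items():
    b=(375,155,410,210) if k=='dark' else bx
    ctr,ar,mm=blob(m,b)
    pts=np.array([wpl(s,c,u,v,z[k])[:2] for v,u in np.argwhere(mm)],np.float32)
    if k=='green': pts=np.array([wpl(s,c,u,v,z[k])[:2] for v,u in np.argwhere(m&(np.arange(560)>155)&(np.arange(560)<430)&(np.arange(420)[:,None]>120)&(np.arange(420)[:,None]<225))],np.float32)
    r=cv2.minAreaRect(pts); print(k,ctr.round(1),ar,'centre',np.round(r[0],4),'size',np.round(r[1],4),'ang',round(r[2],1),'rmed',np.median(c['range_z'][mm]).round(3))
i=cv2.imread('pics/w1.png')[125:225,155:425]; cv2.imwrite('pics/w1c.png',cv2.resize(i,None,fx=2.9,fy=2.9,interpolation=cv2.INTER_CUBIC))
E
```

```text
blue [175.5 185.1] 865 centre [0.5065 0.1981] size [0.0246 0.0436] ang 16.4 rmed 0.331
white [234.1 183.4] 2817 centre [0.5655 0.2146] size [0.0955 0.0453] ang 16.2 rmed 0.33
brass [391.8 163. ] 1853 centre [0.7192 0.2677] size [0.0688 0.0739] ang 18.9 rmed 0.332Traceback (most recent call last):
  File "<stdin>", line 9, in <module>
  File "h.py", line 24, in blob
    n,l,s,c=cv2.connectedComponentsWithStats(k); i=1+np.argmax(s[1:,4]); return c[i],s[i,4],(l==i)
                                                     ~~~~~~~~~^^^^^^^^^
    return _wrapfunc(a, 'argmax', axis=axis, out=out, **kwds)
    return bound(*args, **kwds)
ValueError: attempt to get argmax of an empty sequence
```

```bash
python3 - <<'E'
from h import *
import pickle
s,c=pickle.load(open('w1.pkl','rb')); H,S,V=hsv(c)
print('knobpix',c['color'][190,284],'dark',c['color'][182,390],'green',c['color'][140,250],'brass',c['color'][150,395],c['color'][200,358])
z={'brass':.04,'knob':.094,'green':.012,'dark':.05}
uu,vv=np.meshgrid(np.arange(560),np.arange(420)); box=(uu>155)&(uu<430)&(vv>120)&(vv<225)
M=dict(brass=(H>20)&(H<28)&(S>120)&(V>190)&box,knob=(V<65)&box&(uu>265)&(uu<303),green=(H>50)&(H<95)&(S>80)&box,dark=(S<80)&(V<120)&box&(uu>376)&(uu<410)&(vv>155))
for k,m in M.items():
    if k!='green': ctr,ar,m=blob(m,(155,120,430,225))
    pts=np.array([wpl(s,c,u,v,z[k])[:2] for v,u in np.argwhere(m)],np.float32)
    r=cv2.minAreaRect(pts); print(k,m.sum(),'centre',np.round(r[0],4),'size',np.round(r[1],4),'ang',round(r[2],1))
    if k=='knob':
        (x,y),rr=cv2.minEnclosingCircle(np.argwhere(m)[:,::-1].astype(np.float32)); print(x,y,rr,wpl(s,c,x,y,.094))
i=cv2.imread('pics/w1.png')[125:225,155:425]; cv2.imwrite('pics/w1c.png',cv2.resize(i,None,fx=2.9,fy=2.9,interpolation=cv2.INTER_CUBIC))
E
```

```text
knobpix [99 99 98] dark [135 132 135] green [ 97 154 117] brass [248 226 115] [251 250 250]
brass 1577 centre [0.7222 0.2668] size [0.0637 0.0703] ang 18.7Traceback (most recent call last):
  File "<stdin>", line 9, in <module>
  File "h.py", line 24, in blob
    n,l,s,c=cv2.connectedComponentsWithStats(k); i=1+np.argmax(s[1:,4]); return c[i],s[i,4],(l==i)
                                                     ~~~~~~~~~^^^^^^^^^
    return _wrapfunc(a, 'argmax', axis=axis, out=out, **kwds)
    return bound(*args, **kwds)
ValueError: attempt to get argmax of an empty sequence
```

```bash
python3 - <<'E'
from h import *
import pickle
s,c=pickle.load(open('w1.pkl','rb')); H,S,V=hsv(c)
i=cv2.imread('pics/w1.png')[125:225,155:425]; cv2.imwrite('pics/w1c.png',cv2.resize(i,None,fx=2.9,fy=2.9,interpolation=cv2.INTER_CUBIC))
z={'strap':.05,'knob':.094,'green':.012,'dark':.05}
uu,vv=np.meshgrid(np.arange(560),np.arange(420)); box=(uu>155)&(uu<430)&(vv>120)&(vv<225)
M=dict(knob=(V<130)&(S<60)&box&(uu>265)&(uu<303)&(vv>165),green=(H>50)&(H<95)&(S>60)&box,dark=(S<80)&(V<165)&box&(uu>376)&(uu<405)&(vv>158))
M['strap']=(((V>200)&(S<40)&box)|((H>105)&(H<125)&(S>100)&box)|M['dark'])&(vv>155)&(vv<210)&(uu<408)
for k,m in M.items():
    pts=np.array([wpl(s,c,u,v,z[k])[:2] for v,u in np.argwhere(m)],np.float32)
    r=cv2.minAreaRect(pts); print(k,m.sum(),'centre',np.round(r[0],4),'size',np.round(r[1],4),'ang',round(r[2],1))
    if k=='knob':
        (x,y),rr=cv2.minEnclosingCircle(np.argwhere(m)[:,::-1].astype(np.float32)); print(x,y,rr,wpl(s,c,x,y,.094),np.median(c['range_z'][m]))
E
```

```text
knob 979 centre [0.6147 0.2335] size [0.0266 0.0347] ang 15.3
283.0 190.0 19.646982192993164 [0.61468944 0.23375945 0.094     ] 0.28939712
green 5242 centre [0.6248 0.2336] size [0.2952 0.088 ] ang 19.0
dark 884 centre [0.7243 0.2617] size [0.0254 0.0425] ang 17.0
strap 7469 centre [0.6161 0.2311] size [0.2695 0.0583] ang 15.3
```

View pics/w1c.png

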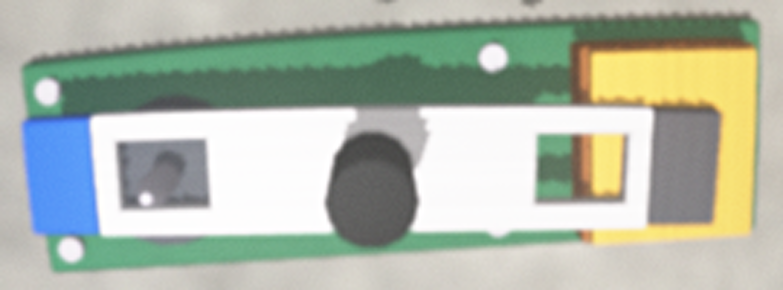

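The crop confirms the pin inside the blue-side eye: its tip is at crop (147,199) and its foot near (175,158). The arm is turned slightly relative to its jig.

```bash
python3 - <<'E'
from h import *
import pickle
s,c=pickle.load(open('w1.pkl','rb')); f=lambda x,y:(155+(x+.5)/2.9-.5,125+(y+.5)/2.9-.5)
for n,p,z in [('tip',(147,199),.07),('foot',(175,160),.04)]+[('g',q,.012) for q in[(25,65),(52,272),(757,18),(755,240)]]+[('br',q,.04) for q in [(592,45),(757,45),(752,236),(592,243)]]+[('eye',q,.05) for q in[(118,143),(207,140),(209,206),(120,208)]]:
    print(n,p,wpl(s,c,*f(*p),z).round(4))
t=pickle.load(open('t2.pkl','rb')); cv2.imwrite('pics/t2c.png',cv2.resize(cv2.cvtColor(t['color'],cv2.COLOR_RGB2BGR)[130:270,120:215],None,fx=4,fy=4,interpolation=cv2.INTER_CUBIC))
# range check
X=[]
for v,u in [(150,395),(140,250),(182,240),(190,284)]:
    o,d=wray(s,c,u,v); R=Ro.from_euler('xyz',s['tcp_rot']).as_matrix(); ax=R@np.array(c['T_tool_cam'])[:3,2]; print(u,v,(o+d*c['range_z'][v,u]/(d@ax)).round(4))
# top/scene original: brass seen in the initial top view
a,b=pickle.load(open('c.pkl','rb'))
for n,k,bx in(('top',a,0),):pass
E
```

```text
tip (147, 199) [0.5438 0.2047 0.07  ]
foot (175, 160) [0.5458 0.2121 0.04  ]
g (25, 65) [0.4726 0.227  0.012 ]
g (52, 272) [0.4994 0.1435 0.012 ]
g (757, 18) [0.7496 0.3234 0.012 ]
g (755, 240) [0.7821 0.2357 0.012 ]
br (592, 45) [0.6798 0.2927 0.04  ]
br (757, 45) [0.741  0.3123 0.04  ]
br (752, 236) [0.7657 0.2422 0.04  ]
br (592, 243) [0.7035 0.2222 0.04  ]
eye (118, 143) [0.5257 0.2157 0.05  ]
eye (207, 140) [0.557  0.2248 0.05  ]
eye (209, 206) [0.563  0.2015 0.05  ]
eye (120, 208) [0.5311 0.1922 0.05  ]
395 150 [0.7218 0.2948 0.0388]
250 140 [0.5697 0.2586 0.0102]
240 182 [0.5731 0.2192 0.0496]
284 190 [0.6156 0.2337 0.0928]
```

Emit:
step_arm(series=".05 0 .5 0 0 -.27 .6;0 0 1 0 0 0 .6;0 0 1 0 0 0 .6;0 0 0 0 0 0 .6;0 0 0 0 0 0 .6")

```text
time: 3.45
position: [0.6149, 0.2282, 0.1747]
tcp_rot: [-3.139, 0.0, 1.853]
wrist_force: [-0.8, -0.3, 1.4]
opening: 0.0508
grasp_force: 0.0
```

```bash
python3 - <<'E'
from h import *
import pickle
s=bot.get_state(); c=cap('wrist','w2.png'); pickle.dump((s,c),open('w2.pkl','wb')); print(s['position'],s['tcp_rot'])
i=cv2.imread('pics/w2.png'); cv2.imwrite('pics/w2c.png',cv2.resize(i[60:320,90:490],None,fx=2,fy=2,interpolation=cv2.INTER_CUBIC))
E
```

```text
[0.61485223 0.22817568 0.17474105] [-3.13878983e+00  2.59176965e-04  1.85318091e+00]
```

View pics/w2c.png

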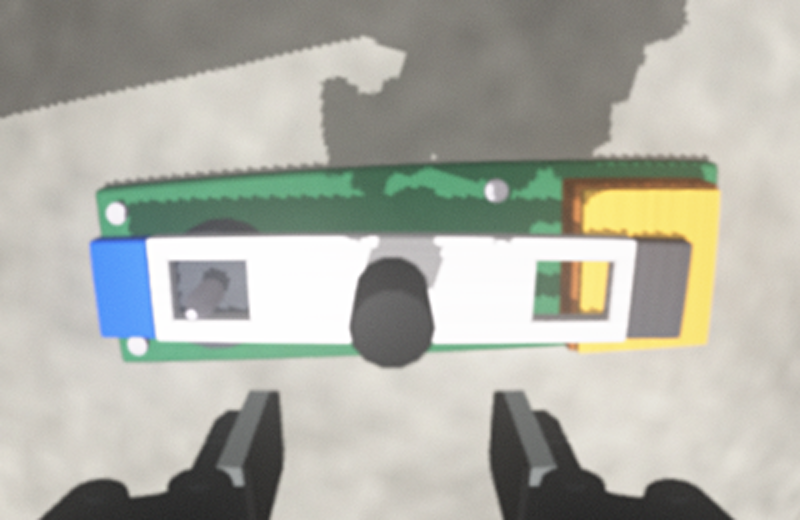

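The crop shows the pin tip at (191,314) and foot near (213,277), the knob top centre at (391,326), and the brass corners at (590,188), (720,188), (709,345), (578,350). The fingers straddle the knob evenly.

```bash
python3 - <<'E'
from h import *
import pickle
s1,c1=pickle.load(open('w1.pkl','rb'));s,c=pickle.load(open('w2.pkl','rb'))
f1=lambda x,y:(155+(x+.5)/2.9-.5,125+(y+.5)/2.9-.5); f=lambda x,y:(90+(x+.5)/2-.5,60+(y+.5)/2-.5)
D=dict(tip=((147,199),(191,314),.07),foot=((175,160),(213,277),.04),knob=((372,203),(391,326),.094),b1=((592,45),(588,188),.04),b2=((757,45),(720,188),.04),b3=((752,236),(709,345),.04),b4=((592,243),(578,350),.04),
e1=((120,208),(175,320),.05),e2=((209,206),(248,318),.05),e3=((207,140),(247,260),.05),e4=((118,143),(169,262),.05),
bl=((33,234),(101,337),.05),tl=((22,122),(91,240),.05),tr=((720,108),(690,240),.05),br=((714,222),(682,338),.05))
for k,(p,q,z) in D.items(): print(k,'tri',closest(wray(s1,c1,*f1(*p)),wray(s,c,*f(*q))).round(4),'pl1',wpl(s1,c1,*f1(*p),z)[:2].round(4),'pl2',wpl(s,c,*f(*q),z)[:2].round(4))
E
```

```text
tip tri [0.5433 0.2043 0.0686] pl1 [0.5438 0.2047] pl2 [0.5434 0.205 ]
foot tri [0.5484 0.2187 0.0622] pl1 [0.5458 0.2121] pl2 [0.5432 0.2112]
knob tri [0.6167 0.2266 0.0824] pl1 [0.6158 0.2296] pl2 [0.6155 0.2307]
b1 tri [0.6731 0.2932 0.0664] pl1 [0.6798 0.2927] pl2 [0.6822 0.2916]
b2 tri [0.7402 0.312  0.0417] pl1 [0.741  0.3123] pl2 [0.7412 0.3117]
b3 tri [0.7632 0.2436 0.0452] pl1 [0.7657 0.2422] pl2 [0.7668 0.2428]
b4 tri [0.7045 0.2222 0.0378] pl1 [0.7035 0.2222] pl2 [0.7039 0.2234]
e1 tri [0.5317 0.1915 0.0489] pl1 [0.5311 0.1922] pl2 [0.5327 0.1917]
e2 tri [0.5627 0.2007 0.0475] pl1 [0.563  0.2015] pl2 [0.563  0.2017]
e3 tri [0.5555 0.2218 0.0379] pl1 [0.557  0.2248] pl2 [0.5573 0.2256]
e4 tri [0.5255 0.2156 0.0494] pl1 [0.5257 0.2157] pl2 [0.5256 0.2158]
bl tri [0.499  0.1721 0.047 ] pl1 [0.4998 0.1734] pl2 [0.5003 0.1736]
tl tri [0.4837 0.2106 0.0362] pl1 [0.4884 0.2143] pl2 [0.4893 0.2157]
tr tri [0.7309 0.2859 0.0488] pl1 [0.7304 0.2859] pl2 [0.7302 0.2861]
br tri [0.7387 0.2469 0.0602] pl1 [0.7434 0.245 ] pl2 [0.745  0.2446]
```

Emit:
step_arm(series=".05 .05 .8 0 0 0 .6;0 0 1 0 0 0 .6;0 0 .8 0 0 0 .6;0 0 .5 0 0 0 .6;0 0 .2 0 0 0 .6;0 0 0 0 0 0 .6;0 0 0 0 0 0 0;0 0 0 0 0 0 0;0 0 0 0 0 0 0;0 0 0 0 0 0 0")

```text
time: 4.33
position: [0.6179, 0.2314, 0.0792]
tcp_rot: [3.138, -0.0, 1.854]
wrist_force: [-2.4, -0.2, 6.3]
opening: 0.0284
grasp_force: 59.6
```

Emit:
step_arm(series="0 0 0 0 0 0 0;0 0 0 0 0 0 0;0 0 0 0 0 0 0")

```text
time: 4.58
position: [0.6179, 0.2314, 0.0792]
tcp_rot: [3.138, -0.0, 1.854]
wrist_force: [-2.7, -0.7, 5.4]
opening: 0.0287
grasp_force: 59.7
```

Emit:
step_arm(series="0 0 -.1 0 0 0 0;0 0 -.2 0 0 0 0;0 0 -.3 0 0 0 0;0 0 -.4 0 0 0 0;0 0 -.5 0 0 0 0;0 0 -.5 0 0 0 0;0 0 -.5 0 0 0 0;0 0 -.3 0 0 0 0;0 0 -.2 0 0 0 0;0 0 0 0 0 0 0")

```text
time: 5.42
position: [0.6175, 0.2314, 0.1682]
tcp_rot: [3.139, -0.0, 1.855]
wrist_force: [0.7, -1.0, -3.2]
opening: 0.0283
grasp_force: 59.6
```

```bash
python3 - <<'E'
from h import *
import pickle
s=bot.get_state(); c=cap('wrist','w3.png'); pickle.dump((s,c),open('w3.pkl','wb')); print(s['position'],s['tcp_rot'],s['wrist_force'],s['opening'],s['qpos'])
a=cap('scene','s3.png')
i=cv2.imread('pics/w3.png')[60:320,90:490]; j=cv2.imread('pics/s3.png')[60:260,220:480]; j=cv2.resize(j,None,fx=1.54,fy=1.54)[:,:400]
cv2.imwrite('pics/w3c.png',np.vstack([i,j]))
E
```

```text
[0.61745804 0.23135452 0.16815921] [ 3.13923718e+00 -1.93012188e-04  1.85454879e+00] [ 0.69846421 -1.02320048 -3.19416903] 0.028338630614659764 [3.58490990e-01 3.36769016e-01 3.09529025e-01 1.54119302e+00
 1.65919615e-05 1.64553510e+00]
```

View pics/w3c.png

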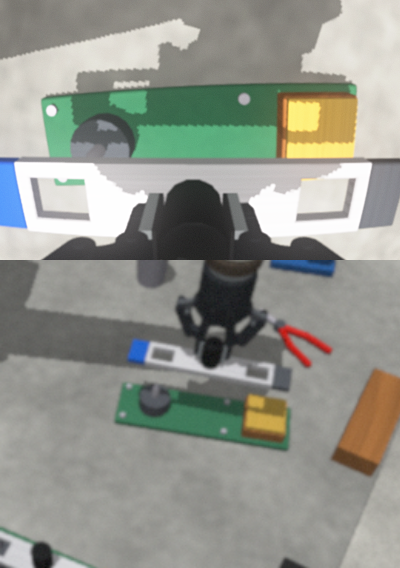

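Emit:
step_arm(series="0 0 0 0 0 -.3 0;0 0 0 0 0 -.6 0;0 0 0 0 0 -1 0;0 0 0 0 0 -1 0;0 0 0 0 0 -1 0;0 0 0 0 0 -1 0;0 0 0 0 0 -1 0;0 0 0 0 0 -1 0;0 0 0 0 0 -1 0;0 0 0 0 0 -1 0")

```text
time: 6.35
position: [0.6166, 0.231, 0.1651]
tcp_rot: [-3.14, -0.001, 2.48]
wrist_force: [-1.2, 0.0, -3.7]
opening: 0.0285
grasp_force: 59.5
```

Emit:
step_arm(series="0 0 0 0 0 -1 0;0 0 0 0 0 -1 0;0 0 0 0 0 -1 0;0 0 0 0 0 -1 0;0 0 0 0 0 -1 0;0 0 0 0 0 -1 0;0 0 0 0 0 -1 0;0 0 0 0 0 -1 0;0 0 0 0 0 -1 0;0 0 0 0 0 -1 0")

```text
time: 7.18
position: [0.6166, 0.231, 0.1651]
tcp_rot: [-3.141, -0.002, -3.105]
wrist_force: [0.3, 1.3, -3.9]
opening: 0.0287
grasp_force: 59.5
```

Emit:
step_arm(series="0 0 0 0 0 -1 0;0 0 0 0 0 -1 0;0 0 0 0 0 -1 0;0 0 0 0 0 -1 0;0 0 0 0 0 -1 0;0 0 0 0 0 -1 0;0 0 0 0 0 -1 0;0 0 0 0 0 -1 0;0 0 0 0 0 -1 0;0 0 0 0 0 -1 0")

```text
time: 8.02
position: [0.6166, 0.231, 0.1652]
tcp_rot: [3.141, -0.002, -2.406]
wrist_force: [0.4, -0.4, -3.8]
opening: 0.0287
grasp_force: 59.5
```

Emit:
step_arm(series="0 0 0 0 0 -1 0;0 0 0 0 0 -1 0;0 0 0 0 0 -1 0;0 0 0 0 0 -1 0;0 0 0 0 0 -1 0;0 0 0 0 0 -1 0;0 0 0 0 0 -1 0;0 0 0 0 0 -1 0;0 0 0 0 0 -1 0;0 0 0 0 0 -1 0")

```text
time: 8.85
position: [0.6166, 0.231, 0.1652]
tcp_rot: [3.14, -0.001, -1.708]
wrist_force: [-0.3, -0.2, -4.2]
opening: 0.0287
grasp_force: 59.5
```

Emit:
step_arm(series="0 0 0 0 0 -1 0;0 0 0 0 0 -1 0;0 0 0 0 0 -1 0;0 0 0 0 0 -1 0;0 0 0 0 0 -1 0;0 0 0 0 0 -1 0;0 0 0 0 0 -.5 0;0 0 0 0 0 -.2 0;0 0 0 0 0 0 0;0 0 0 0 0 0 0")

```text
time: 9.68
position: [0.6168, 0.2311, 0.1657]
tcp_rot: [3.141, -0.0, -1.246]
wrist_force: [-0.4, 0.3, -4.0]
opening: 0.0284
grasp_force: 59.5
```

```bash
python3 - <<'E'
from h import *
import pickle
s=bot.get_state(); c=cap('wrist','w4.png'); pickle.dump((s,c),open('w4.pkl','wb')); print(s['position'],np.degrees(s['tcp_rot']),s['wrist_force'],s['opening'],s['qpos'][5])
i=cv2.imread('pics/w4.png'); cv2.imwrite('pics/w4c.png',cv2.resize(i[60:320,90:490],None,fx=2,fy=2,interpolation=cv2.INTER_CUBIC))
b=cap('top'); a=cap('scene'); pickle.dump((a,b),open('c4.pkl','wb'))
E
```

```text
[0.61676755 0.23105231 0.1657155 ] [ 1.79950559e+02 -2.96846854e-03 -7.13870969e+01] [-0.37503756  0.34378677 -3.95330363] 0.02835723374365755 -1.5372076808307036
```

View pics/w4c.png

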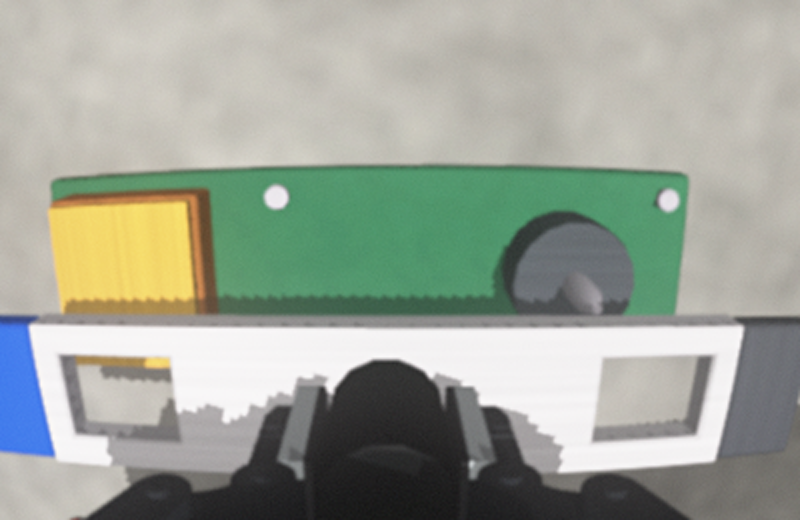

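The strap is turned: blue tip over the brass at left, plain eye with corners (601,357), (716,354), (703,436), (593,440). The pin is at right, tip (599,305), with boss centre near (574,266).

```bash
python3 - <<'E'
from h import *
import pickle
s,c=pickle.load(open('w4.pkl','rb')); f=lambda x,y:(90+(x+.5)/2-.5,60+(y+.5)/2-.5)
g=lambda pts,z:np.array([wpl(s,c,*f(*p),z)[:2] for p in pts])
print('tip',g([(599,305)],.07),'boss',g([(574,266)],.04), 'boss l/r',g([(513,270),(634,270)],.04))
A=g([(601,357),(716,354),(703,436),(593,440)],.1365);B=g([(60,356),(170,357),(180,440),(78,438)],.1365)
print(A.round(4),B.round(4))
p,q=A.mean(0),B.mean(0);print('plain eye',p,'blue eye',q,'dist',np.linalg.norm(q-p),'yaw',np.degrees(np.arctan2(*(q-p)[::-1])),'mid',(p+q)/2)
br=g([(50,207),(188,202)],.04); print('brass edge',br, np.linalg.norm(br[1]-br[0]))
gr=g([(52,183),(687,176)],.012); print('green',gr,np.degrees(np.arctan2(*(gr[0]-gr[1])[::-1])))
E
```

```text
tip [[0.5433874  0.20248813]] boss [[0.54721827 0.19674312]] boss l/r [[0.57079889 0.20665944]
 [0.52136276 0.18955159]]
[[0.5664 0.2019]
 [0.5331 0.1907]
 [0.5234 0.2152]
 [0.5573 0.2256]] [[0.7057 0.2496]
 [0.6741 0.2383]
 [0.6665 0.2624]
 [0.6969 0.2742]]
plain eye [0.54506642 0.20835582] blue eye [0.68579998 0.25613273] dist 0.1486222335480379 yaw 18.751572186151137 mid [0.6154332  0.23224428]
brass edge [[0.76300271 0.24144088]
 [0.70273505 0.22137001]] 0.06352188754496223
green [[0.77807904 0.23933148]
 [0.50055572 0.14312875]] 19.118738833855623
```

Emit:
step_arm(series=".06 .13 .3 0 0 0 0;0 0 .4 0 0 0 0;0 0 .4 0 0 0 0;0 0 .3 0 0 0 0;0 0 .1 0 0 0 0;0 0 0 0 0 0 0;0 0 0 0 0 0 0")

```text
time: 10.42
position: [0.6138, 0.2282, 0.1212]
tcp_rot: [3.141, 0.0, -1.245]
wrist_force: [-0.6, 0.2, -3.7]
opening: 0.0287
grasp_force: 59.8
```

```bash
python3 - <<'E'
from h import *
import pickle
s=bot.get_state(); c=cap('wrist','w5.png'); pickle.dump((s,c),open('w5.pkl','wb')); print(s['position'],np.degrees(s['tcp_rot']),s['wrist_force'])
i=cv2.imread('pics/w5.png'); j=cv2.resize(i[215:290,360:490],None,fx=4,fy=4,interpolation=cv2.INTER_CUBIC); cv2.imwrite('pics/w5c.png',np.vstack([np.hstack([i[140:300,90:490],np.zeros((160,120,3),np.uint8)]),j]))
E
```

```text
[0.61379668 0.22822461 0.12119702] [ 1.79982651e+02  7.88072611e-04 -7.13414666e+01] [-0.63456803  0.18906591 -3.74019507]
```

View pics/w5c.png

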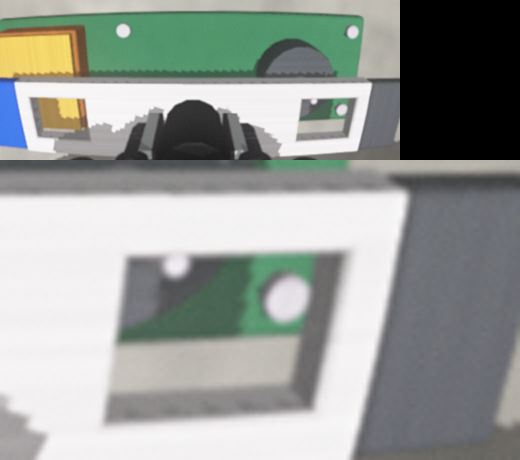

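Enlarged inset: the pin tip shows at (176,265) inside the eye, whose rim corners are (126,258), (350,252), (314,408), (106,424). The pin lies toward the far inner corner as seen at an angle.

```bash
python3 - <<'E'
from h import *
import pickle
s,c=pickle.load(open('w5.pkl','rb')); f=lambda x,y:(360+(x+.5)/4-.5,215+(y-160+.5)/4-.5)
g=lambda pts,z:np.array([wpl(s,c,*f(*p),z)[:2] for p in pts])
A=g([(126,258),(350,252),(314,408),(106,424)],.092); t=g([(176,265)],.07)[0]
m=A.mean(0); print(A.round(4),m,t,[np.linalg.norm(A[i]-A[i-1]).round(4) for i in range(4)])
R=Ro.from_euler('xyz',s['tcp_rot']).as_matrix(); print('tool-axes eye->pin mm',R.T@np.r_[t-m,0]*1000)
for z in (.065,.075): print(z,R.T@np.r_[g([(176,265)],z)[0]-m,0]*1000)
E
```

```text
[[0.5628 0.1993]
 [0.5304 0.1884]
 [0.5231 0.2121]
 [0.5542 0.2232]] [0.54261218 0.2057843 ] [0.54345597 0.20434771] [np.float64(0.0254), np.float64(0.0343), np.float64(0.0248), np.float64(0.033)]
tool-axes eye->pin mm [ 1.63104470e+00 -3.39834862e-01 -1.25336023e-04]
0.065 [-5.84119750e-01  1.79167173e+00  5.50551841e-04]
0.075 [ 3.84620916e+00 -2.47134145e+00 -8.01223887e-04]
```

Emit:
step_arm(series=".04 0 .2 0 0 0 0;0 0 .25 0 0 0 0;0 0 .25 0 0 0 0;0 0 .2 0 0 0 0;0 0 .15 0 0 0 0;0 0 .1 0 0 0 0;0 0 .1 0 0 0 0;0 0 0 0 0 0 0;0 0 0 0 0 0 0")

```text
time: 11.22
position: [0.6142, 0.2271, 0.0838]
tcp_rot: [3.142, 0.0, -1.245]
wrist_force: [-0.3, -1.0, -3.0]
opening: 0.0287
grasp_force: 59.8
```

Emit:
step_arm(series="0 0 .04 0 0 0 0;0 0 .04 0 0 0 0;0 0 .03 0 0 0 0;0 0 .03 0 0 0 0;0 0 0 0 0 0 0;0 0 0 0 0 0 0")

```text
time: 11.72
position: [0.6142, 0.227, 0.0796]
tcp_rot: [3.142, 0.0, -1.245]
wrist_force: [0.5, -0.5, -3.4]
opening: 0.0287
grasp_force: 59.8
```

Emit:
step_arm(series="0 0 .03 0 0 0 0;0 0 .02 0 0 0 0;0 0 0 0 0 0 0;0 0 0 0 0 0 0")

```text
time: 12.05
position: [0.6143, 0.2271, 0.0792]
tcp_rot: [-3.141, 0.0, -1.245]
wrist_force: [-4.1, -1.0, 6.1]
opening: 0.0286
grasp_force: 60.5
```

```bash
python3 - <<'E'
from h import *
c=cap('wrist','w6.png');a=cap('scene','s6.png');b=cap('top','t6.png')
i=cv2.resize(cv2.imread('pics/w6.png')[140:290,90:490],None,fx=2,fy=2,interpolation=cv2.INTER_CUBIC)
j=cv2.resize(cv2.imread('pics/s6.png')[90:190,280:430],None,fx=2.9,fy=2.9,interpolation=cv2.INTER_CUBIC)[:280]
k=cv2.resize(cv2.imread('pics/t6.png')[130:270,110:230],None,fx=2,fy=2,interpolation=cv2.INTER_CUBIC)
m=np.zeros((290,800,3),np.uint8); m[:j.shape[0],:j.shape[1]]=j; m[:280,500:740]=k
cv2.imwrite('pics/m6.png',np.vstack([i,m])[:600])
E
```

```text
(no output)
```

View pics/m6.png

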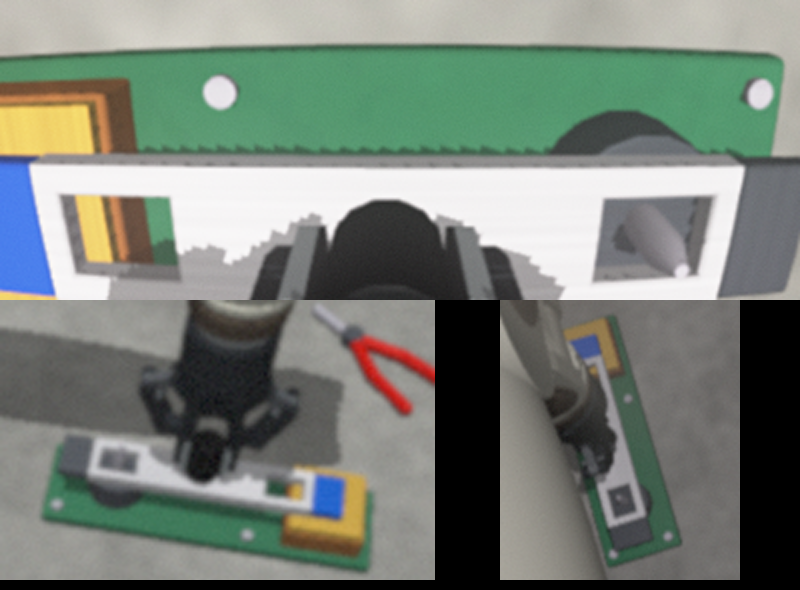

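Pin stands through the plain eye, and the blue tip lies on the brass. I'll measure how well it's centred before letting go.

```bash
python3 - <<'E'
from h import *
c=cap('scene');H,S,V=hsv(c);s=bot.get_state();print(s['wrist_force'],s['time'])
for k,m,z in(('blue',(H>105)&(H<125)&(S>140)&(V>60),.05),('brass',(H>15)&(H<28)&(S>100)&(V>150),.04)):
    ct,ar,mm=blob(m,(360,140,415,185)); p=np.array([world(c,u,v,z)[:2] for v,u in np.argwhere(mm)],np.float32); r=cv2.minAreaRect(p); print(k,ar,np.round(r,4) if 0 else r, p.mean(0))
    j=cv2.minAreaRect(p)
s6,c6=s,cap('wrist'); H,S,V=hsv(c6); f=lambda x,y:(90+(x+.5)/2-.5,140+(y+.5)/2-.5)
g=lambda P,z:np.array([wpl(s6,c6,*f(*p),z)[:2] for p in P])
A=g([(601,198),(715,195),(700,278),(593,282)],.05);B=g([(60,195),(170,197),(181,281),(77,274)],.05);p,q=A.mean(0),B.mean(0)
print(p,q,np.linalg.norm(p-q),np.degrees(np.arctan2(*(q-p)[::-1])),'blue115',(p+q)/2+(q-p)/np.linalg.norm(q-p)*.115,'tip',g([(682,271)],.07))
E
```

```text
[-2.48313774 -1.39680995  5.20713644] 12.25
blue 116 ((0.7244054079055786, 0.2626611292362213), (0.02305280975997448, 0.04171044006943703), 17.12131690979004) [0.7243612 0.2622427]
brass 240 ((0.7244067788124084, 0.2653438448905945), (0.06510276347398758, 0.07246384769678116), 18.480878829956055) [0.7388306 0.2580225]
[0.54288197 0.20483174] [0.68345951 0.25199207] 0.14827724457572455 18.545346322116895 blue115 [0.72219904 0.26498824] tip [[0.54354453 0.20386612]]
```

Blue tip is within 3 mm of the brass centre and the pin is centred in the eye. Letting go and backing straight up.

Emit:
step_arm(series="0 0 -.02 0 0 0 0;0 0 0 0 0 0 .4;0 0 0 0 0 0 .5;0 0 0 0 0 0 .6;0 0 0 0 0 0 .6;0 0 0 0 0 0 .6;0 0 0 0 0 0 .6;0 0 -.1 0 0 0 .6;0 0 -.2 0 0 0 .6;0 0 -.3 0 0 0 .6")

```text
time: 13.13
position: [0.6139, 0.2269, 0.0967]
tcp_rot: [3.14, -0.0, -1.245]
wrist_force: [1.0, -0.4, -0.2]
opening: 0.0511
grasp_force: 0.0
```

Emit:
step_arm(series="0 0 -.5 0 0 0 .6;0 0 -.8 0 0 0 .6;0 0 -1 0 0 0 .6;0 0 -1 0 0 0 .6;0 0 -1 0 0 0 .6;0 0 -.7 0 0 0 .6;0 0 -.3 0 0 0 .6;0 0 0 0 0 0 .6;0 0 0 0 0 0 .6")

```text
time: 13.88
position: [0.6143, 0.2271, 0.2552]
tcp_rot: [-3.142, -0.0, -1.245]
wrist_force: [0.1, -0.0, -1.2]
opening: 0.0511
grasp_force: 0.0
```

```bash
python3 - <<'E'
from h import *
s=bot.get_state();print(s['position'],s['wrist_force'],s['opening'],s['time'])
c=cap('wrist','w7.png');a=cap('scene','s7.png');H,S,V=hsv(a)
for k,m,z in(('blue',(H>105)&(H<125)&(S>140)&(V>60),.05),('brass',(H>15)&(H<28)&(S>100)&(V>150),.04)):
    ct,ar,mm=blob(m,(360,140,415,185)); p=np.array([world(a,u,v,z)[:2] for v,u in np.argwhere(mm)],np.float32); print(k,cv2.minAreaRect(p),depthpts(a)[mm].mean(0) if k=='blue' else '')
i=cv2.imread('pics/w7.png')[80:340,80:480];j=cv2.resize(cv2.imread('pics/s7.png')[90:310,180:430],None,fx=1.6,fy=1.6)[:340,:400]
cv2.imwrite('pics/m7.png',np.vstack([i,j]))
E
```

```text
[0.61434419 0.22708873 0.25524555] [ 0.11641546 -0.04279667 -1.23984192] 0.051062756700936206 13.8833
blue ((0.7242739200592041, 0.26262062788009644), (0.02277764491736889, 0.04171044006943703), 17.12131690979004) [0.72415911 0.2629124  0.04930627]
brass ((0.7244947552680969, 0.26508063077926636), (0.06510276347398758, 0.07190877944231033), 18.480878829956055)
```

View pics/m7.png

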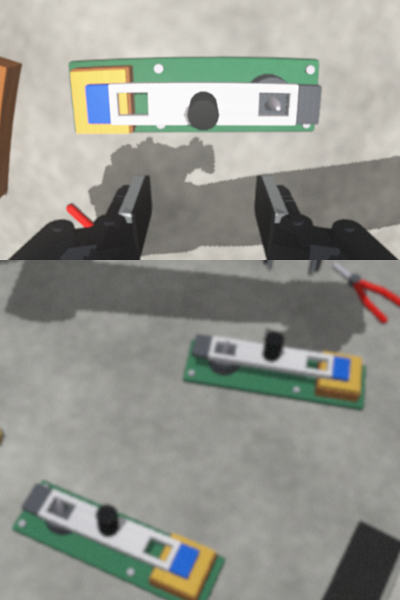

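The arm lies flat with the blue tip on the middle of the brass (wrist view (97,103)) and the pin through the other eye at (273,103). The other jig is untouched and the robot is clear.

```bash
python3 -c "
from plant import bot
print(bot.sign_off())"
```

```text
the job is handed in; nothing more can be done
None
```

The backwards arm is now turned end for end on its pin and lies flat, its blue tip measured within about 3 mm of the middle of the brass blank; the other jig was left alone and the job is handed in, about 14 s into the 42 s allowed.

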